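# Clear the weight and hold the splicing block home against the clamp bar

### The job

Put the brass weight that stands in front of the steel clamp bar back into its own pocket (the wooden pocket block it fits snugly, whose tag has as many marks as the weight has dark bands), and let it go. Then slide the stepped splicing block back until its tall side lies flat along the front face of the clamp bar, and hold it there with one diagonal push of the fingers, firmly against the bar and down on the worktop at once (about 10 N each way). Finish while still pressing; leave the other things alone.

Things in the scene. Friction and masses are not known exactly. Their poses are not given: they have to be found in the camera images.
- weight: Loose brass weight, 0.3 kg, standing on the worktop between block and clamp bar. Round body 38 mm in diameter, 24 high, two dark bands, chamfered foot; on it a round stem 18 mm in diameter to grip, from 24 to 54 mm above the underside. Origin: centre of the underside, z up.
- pocket_mid: Fixed wooden block 66 x 66 x 16 mm, in its top a round pocket 43 mm in diameter, 10 deep (floor 6 mm above the worktop); the brass tag on its +y side has two marks. The weight's own pocket, empty. Three pocket blocks stand in a row to the robot's right in any order. Origin: centre of the underside, below the pocket's centre.
- pocket_large: Fixed wooden block like pocket_mid, but the pocket is 55 mm in diameter and the tag has three marks; empty, stays empty. Origin: centre of the underside.
- pocket_small: Fixed wooden block like pocket_mid, but the pocket is 31 mm in diameter and the tag has one mark; a smaller weight stands in it. Origin: centre of the underside.
- weight_small: Loose small brass weight (27 mm in diameter, one dark band, 54 mm high with its stem) standing in pocket_small, to be left there. Origin: centre of the underside.
- splice_block: Loose stepped aluminium block, 0.4 kg, 60 mm deep (x), 120 long (y), askew to the bar by up to 0.35 rad. Low step on the robot's side: 14 mm high from x = -30 to +2 mm; tall side 28 mm high from +2 to +30. The riser at x = +2 faces -x: fingertips can stand on the step and push it. The flat back at x = +30 goes against the bar. Origin: centre of the underside, z up.
- bar_face (a point): Foot of the front face of the fixed steel clamp bar, middle of its length. x points into the bar (away from the robot), y along it, z up. Bar 240 mm long (120 either side), 30 thick, 24 high, screw heads to 27; behind it a clamped grey core, 22 mm high. With the block home, the block's origin lies at x = -30 mm here.
- clamp_bar: The fixed steel clamp bar itself; same frame as bar_face.
- table: Beech worktop, fixed, its top at z = 0.
- reel: Loose black reel lying flat, 120 mm in diameter, 26 mm high, left of the work; leave alone. Origin: centre of the underside.
- pencil_holder: Loose silver cup with grease pencils, 60 mm in diameter, 85 mm high (pencils to 135 mm), left of the work; leave alone. Origin: centre of the underside.
- loupe: Loose amber glass loupe, 48 mm in diameter, 34 mm high, to the right of the pocket blocks; leave alone. Origin: centre of the underside.
- block_back (a point): Point on the splicing block: the middle of the lower edge of its tall side's flat back; axes as the block's. At the bar's face (x = 0 in bar_face) when home.
There are look-alikes about, which are no part of the job. What is shaped like the weight but purple or red is not meant. What is shaped like the pocket_mid but green is not meant.

How it is judged:
By the outcome, as a careful person would: the job done as asked, in the order asked, and still so for the second after the job is handed in, while the arm keeps its last pose, push and grip.
It also fails if it takes over 54 s, if anything falls off the work surface, if the arm or the gripper's body presses on something with over 40 N, if the wrist force passes 120 N, or if a joint passes its speed limit or range.

### The arm

A 7-joint arm with a two-finger parallel gripper is mounted at the origin on the work surface. World frame = base frame: x ahead of the robot, y to its left, z up, the work surface at z = 0. Lengths are in m, angles in rad, forces in N, time in s.
With the tool pointing down it reaches from about 0.425 to 0.875 m from the base axis. Payload 4.7 kg.
Tool frame: the origin (TCP) lies midway between the tips of the shut fingers; the grasp point (between the pads) lies 19 mm behind it; x points along the fingers, y is the direction in which the jaws open and shut, and the axes are right-handed (so a half turn about x gives the same grasp; the last joint's range is limited). The gripper opens to 87 mm and grips with 3 to 60 N. Pads are 19 mm wide; open, the fingers measure 117 mm over their backs; the gripper's body (75 mm by 190 mm) begins 51 mm behind the grasp point.
Start: joints at [-1.161, 0.321, -0.07, 1.45, 0.023, 1.371, -0.057], TCP at [0.251, 0.6, 0.223] pointing down, gripper open.
Joint ranges: [-2.86, 2.86], [-0.3, 2.09], [-1.38, 1.24], [0.06, 2.45], [-1.56, 4.7], [0.09, 2.05], [-2.69, 2.69]. Speed limits (rad/s): [2.57, 2.57, 3.14, 3.14, 3.14, 3.14, 3.14].

### API

Orientations are given as a rotation vector (axis times angle).
In Python, from bench import ctrl gives the robot as it stands. The module is installed in compiled form; this text tells all that it offers.
- The arm moves only by the shell command python3 -m jog 'ROWS' [FORCE]. ROWS is JSON, a list of rows, each an object with "rot": the turn, a rotation vector about the tool's x, y, z in units of 5 degrees (1.0 is 5 degrees), a list of three; "travel": the shift along the tool's x, y, z in units of 0.3 m (1.0 is 0.3 m), a list of three; "jaw": the closure, from -1 (fully open) to 1 (shut), so that 0 is half open. In form: [{"rot": [ax, ay, az], "travel": [tx, ty, tz], "jaw": jaw}, ...]. A call has 1 to 8 rows; each row shifts and turns the commanded pose from where the row before left it, along the tool's axes as they then stand; what a row does not reach is not made up. A row lasts 1/10 s, in which the tool goes at most 50 mm and 8.59 degrees, less where a joint would pass 70% of its speed; a pose out of reach is approached as far as the arm can. A call with a number of a shift or a turn outside -1 to 1 is refused whole. A call with a gripper value outside its range is refused whole. The fingers move at their own pace and stop on an object; FORCE is the grip in N (left out, the last holds). Time passes only in rows, so rows that do not move let the fingers close. It gives the time, the measured TCP pose, the force and the opening at its end, in the units of the state.
- ctrl.get_state(): the state, without advancing time (a new reading comes with each control period).
- ctrl.get_image(name): name is "scene" or "top" or "wrist"; returns the picture (480x640x3 uint8, red, green, blue); there is no depth.
- ctrl.camera_model(name): a dict with "mtx" (3x3 intrinsics, pixels), "k1" (the pictures are not rectified: a ray, as slopes to the right and down, at radius r is drawn at 1 + k1 r^2 times it, then the intrinsics apply), "extrinsics" (4x4, takes a point from world to camera coordinates); the wrist camera has in their place "hand_eye" (4x4, takes a point from camera to tool coordinates, whose origin is the TCP and whose axes are the tool frame's). Camera axes: x right, y up, looking along -z (the intrinsics and any distortion apply to the point x, -y, -z); pixel columns grow to the right and rows downward; lengths in m; the calibration is good to about 2 mm. A picture is of the moment at which its call begins: read the wrist's pose just before it. camera_model takes no time and is no camera call.
- ctrl.close_job(): hands the job in, once; it reports no verdict.
The state is a dict: "time": time; "joint_positions": joint angles; "qd": joint speeds; "joint_torque": joint torques, N m; "position": TCP position; "tool_rot": TCP orientation; "ft_force": force on the tool from outside, world axes, zero at the start; "torque": the same for the moment, N m; "grip_width": opening from 0.0 (shut) to 1.0 (fully open).
Only numpy, scipy, OpenCV 4.12 (cv2) and the standard library are available. Lean on these libraries where they do the work, as an engineer would, in place of code of your own. Each camera call takes 0.05 s, during which the arm holds its last target.

## Working session

There is one attempt and no reset: what is moved stays moved. The work goes in short steps, Python scripts to look and compute and a shell command to move; the robot and the scene stay as the last step left them, time stands still between calls to the robot, and variables do not carry over. Pictures are saved under pics/ and viewed, and the job is handed in when it is done.

```bash
mkdir -p pics && ls
python3 - <<'E'
from bench import ctrl
import cv2, numpy as np
s=ctrl.get_state(); print({k:np.round(v,4).tolist() for k,v in s.items()})
for n in ["scene","top","wrist"]:
    im=ctrl.get_image(n); cv2.imwrite(f"pics/{n}0.png",im[:,:,::-1])
    print(n,{k:np.round(v,4).tolist() for k,v in ctrl.camera_model(n).items()})
E
```

```text
pics
{'time': 0.0, 'joint_positions': [-1.1609, 0.3218, -0.0701, 1.4517, 0.0226, 1.3708, -0.0569], 'qd': [0.0013, 0.0004, -0.0006, -0.0, 0.0015, 0.0008, 0.0006], 'joint_torque': [-0.0002, -49.1298, -0.404, -31.2514, -0.0638, 0.0441, 0.0002], 'position': [0.2504, 0.5992, 0.2215], 'tool_rot': [0.309, 1.5487, -0.3119], 'ft_force': [-0.1154, -0.5488, 0.2955], 'torque': [0.0376, 0.0146, -0.004], 'grip_width': 1.0003}
scene {'mtx': [[567.5736, 0.0, 320.7019], [0.0, 567.5736, 247.8904], [0.0, 0.0, 1.0]], 'k1': -0.0651, 'extrinsics': [[0.7824, 0.6227, 0.0121, -0.4947], [-0.4158, 0.5077, 0.7545, 0.2218], [0.4636, -0.5954, 0.6562, -1.4545], [0.0, 0.0, 0.0, 1.0]]}
top {'mtx': [[615.2735, 0.0, 330.7826], [0.0, 615.2735, 241.3888], [0.0, 0.0, 1.0]], 'k1': -0.1537, 'extrinsics': [[-0.013, -0.9998, 0.0129, 0.0157], [0.9934, -0.0115, 0.1138, -0.5957], [-0.1137, 0.0143, 0.9934, -1.4408], [0.0, 0.0, 0.0, 1.0]]}
wrist {'mtx': [[331.504, 0.0, 319.5851], [0.0, 331.504, 239.8941], [0.0, 0.0, 1.0]], 'k1': 0.0168, 'hand_eye': [[-0.0, 0.2631, -0.9648, -0.1607], [1.0, 0.0003, 0.0001, -0.0004], [0.0003, -0.9648, -0.2631, -0.0726], [0.0, 0.0, 0.0, 1.0]]}
```

View pics/scene0.png

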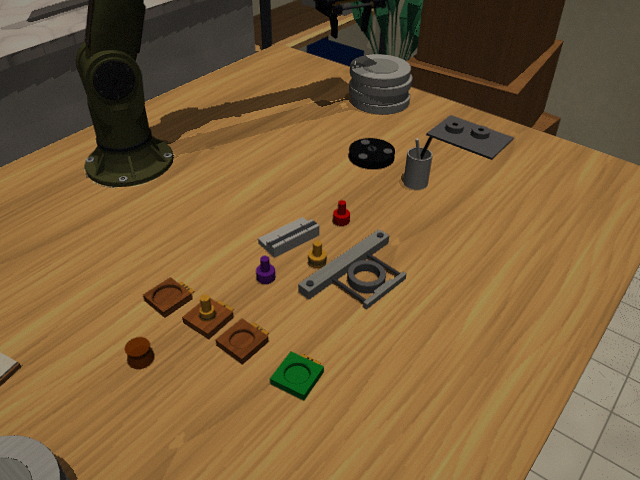

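View pics/top0.png

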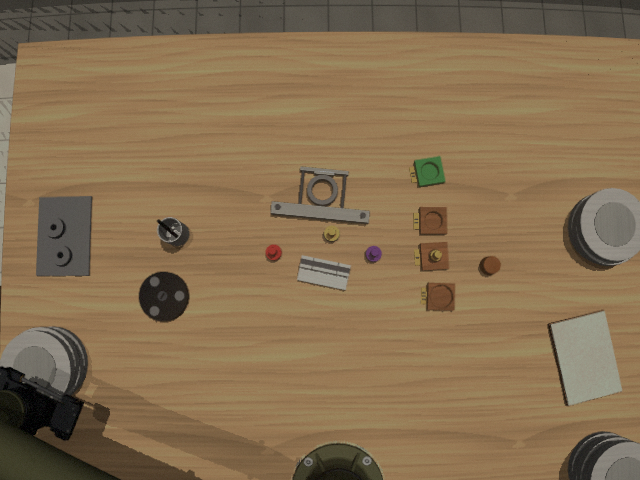

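View pics/wrist0.png

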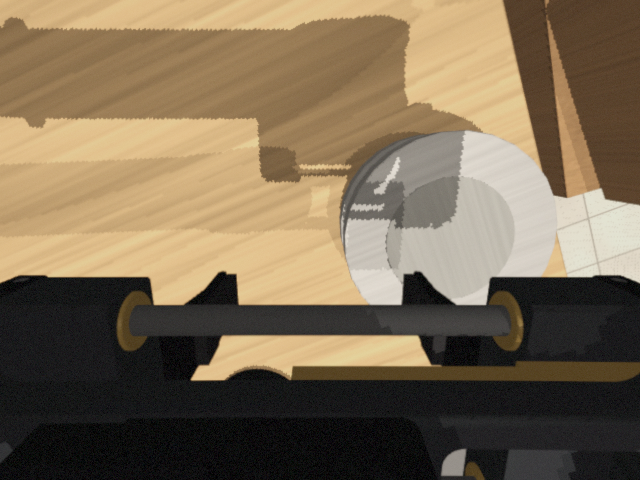

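The top view shows the weight candidates: brass at (331,233), purple (373,254), red (273,253). Brass, between block and bar, is the one. The pocket candidates are (433,221), (435,256, occupied), (440,296) and green (429,171). I'll confirm which ones fit with enlarged crops.

Run:
```python
import cv2, numpy as np
t=cv2.imread("pics/top0.png"); s=cv2.imread("pics/scene0.png")
a=cv2.resize(t[150:320,400:510],None,fx=3.5,fy=3.5,interpolation=cv2.INTER_CUBIC)
b=cv2.resize(s[265:375,130:280],None,fx=2.7,fy=2.7,interpolation=cv2.INTER_CUBIC)
c=np.zeros((600,800,3),np.uint8); c[:a.shape[0],:a.shape[1]]=a; c[:b.shape[0],390:390+b.shape[1]]=b
d=cv2.resize(t[190:300,260:385],None,fx=2.7,fy=2.7,interpolation=cv2.INTER_CUBIC); c[300:300+d.shape[0],390:390+d.shape[1]]=d
cv2.imwrite("pics/crop1.png",c)
```

```text
(no output)
```

View pics/crop1.png

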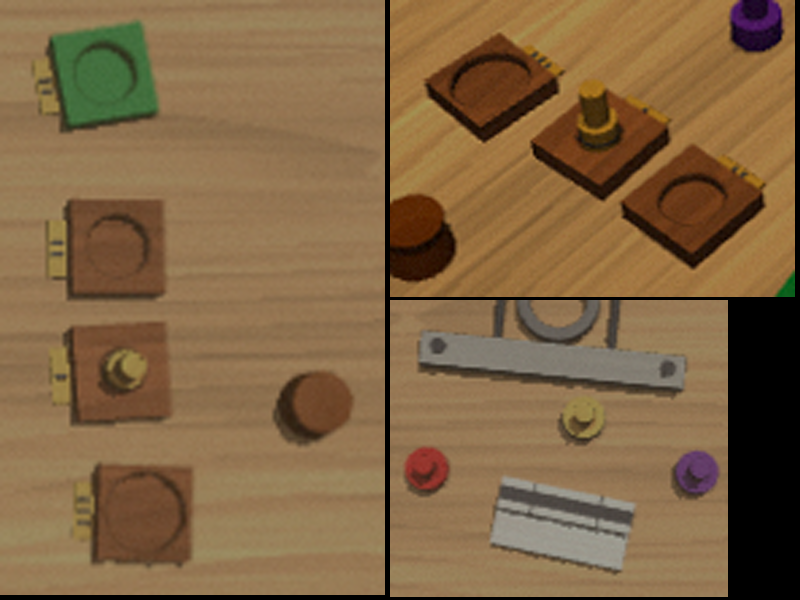

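The crop shows the far wooden pocket (top view 433,221) has two marks and the smaller empty hole, so it is pocket_mid. The near one (440,296) has three marks, which makes it pocket_large. The brass weight stands in front of the bar at (331,233).

```bash
cat > h.py <<'E'
import cv2, numpy as np
from scipy.spatial.transform import Rotation as R
from bench import ctrl
def cam(n, st=None):
    m=ctrl.camera_model(n); K=np.array(m["mtx"]); k=m["k1"]
    if n=="wrist":
        T=np.eye(4); T[:3,:3]=R.from_rotvec(st["tool_rot"]).as_matrix(); T[:3,3]=st["position"]
        C=T@np.array(m["hand_eye"])
    else: C=np.linalg.inv(np.array(m["extrinsics"]))
    return K,k,C
def rays(c,px):
    K,k,C=c
    u=cv2.undistortPoints(np.array(px,float).reshape(-1,1,2),K,np.array([k,0,0,0.])).reshape(-1,2)
    d=np.c_[u[:,0],-u[:,1],-np.ones(len(u))]@C[:3,:3].T
    return C[:3,3],d
def plane(c,px,z):
    o,d=rays(c,px); return o+d*((z-o[2])/d[:,2])[:,None]
def proj(c,P):
    K,k,C=c; P=np.atleast_2d(P)
    q=(P-C[:3,3])@C[:3,:3]; a=q[:,0]/-q[:,2]; b=-q[:,1]/-q[:,2]
    f=1+k*(a*a+b*b); return np.c_[K[0,0]*a*f+K[0,2],K[1,1]*b*f+K[1,2]]
E
python3 - <<'E'
from h import *
t=cv2.imread("pics/top0.png"); hsv=cv2.cvtColor(t,cv2.COLOR_BGR2HSV)
for n,p in dict(stem=(331,231),bar=(300,215),barb=(355,216),blk=(315,280),tall=(332,263),pock=(425,225),wood=(400,240),gap=(340,245)).items(): print(n,hsv[p[1],p[0]])
c=cam("top")
# gross estimates
print("stem",plane(c,[(330.5,231)],.054), "weight body",plane(c,[(331,234)],.024))
print("pocket",plane(c,[(433.5,221)],.016))
print("bar corners",plane(c,[(270,201.5),(271,213),(368,223),(369,212)],.024))
# grey masks
m=((hsv[...,1]<45)).astype(np.uint8)
m[:195]=0;m[300:]=0;m[:,:262]=0;m[:,380:]=0
cnt,_=cv2.findContours(m,cv2.RETR_EXTERNAL,cv2.CHAIN_APPROX_NONE)
for q in cnt:
    if cv2.contourArea(q)>300: print(cv2.contourArea(q),cv2.minAreaRect(q), cv2.boxPoints(cv2.minAreaRect(q)).round(1).tolist())
m=cv2.resize(m*255,None,fx=1,fy=1); cv2.imwrite("pics/mask1.png",cv2.resize(m[190:310,255:390],None,fx=5,fy=5,interpolation=0))
E
```

```text
stem [ 22 133 155]
bar [ 17  31 131]
barb [ 20  30 127]
blk [ 22  24 157]
tall [ 25  21 156]
pock [ 13 143 114]
wood [ 16 114 152]
gap [ 17 115 144]
stem [[0.61829131 0.00903992 0.054     ]] weight body [[0.61491388 0.00750057 0.024     ]]
pocket [[ 0.64527219 -0.24436805  0.016     ]]
bar corners [[ 0.69634638  0.15489502  0.024     ]
 [ 0.66797566  0.15246618  0.024     ]
 [ 0.64078971 -0.08258083  0.024     ]
 [ 0.66777452 -0.08557393  0.024     ]]
1170.5 ((323.315673828125, 272.2507019042969), (49.4425163269043, 25.18478012084961), 11.88865852355957) [[296.5, 279.5], [301.70001220703125, 254.8000030517578], [350.1000061035156, 265.0], [344.8999938964844, 289.70001220703125]]
1038.5 ((320.177001953125, 205.1548614501953), (97.7101058959961, 24.703651428222656), 5.648247241973877) [[270.29998779296875, 212.60000610351562], [272.79998779296875, 188.10000610351562], [370.0, 197.6999969482422], [367.6000061035156, 222.3000030517578]]
```

View pics/mask1.png

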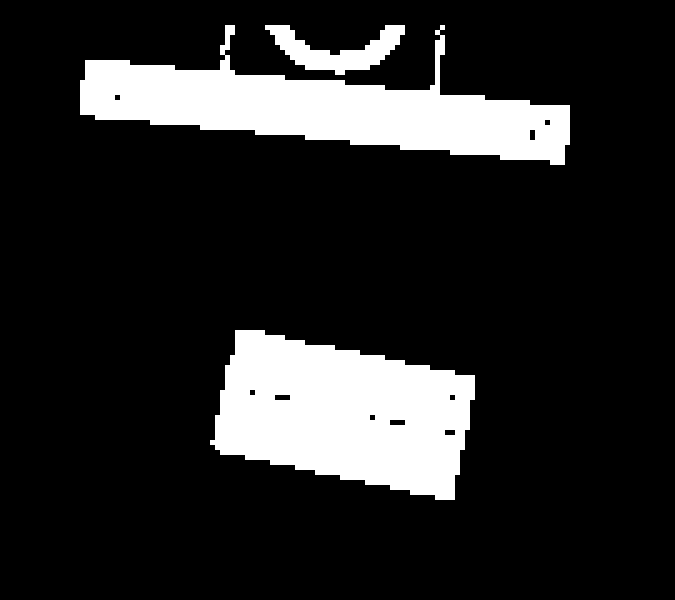

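Run:
```python
from h import *
t=cv2.imread("pics/top0.png"); hsv=cv2.cvtColor(t,cv2.COLOR_BGR2HSV); c=cam("top")
m=(hsv[...,1]<45)
def edge(cols,r0,r1,last):
    p=[]
    for u in cols:
        v=np.where(m[r0:r1,u])[0]
        if len(v): p.append((u,(v[-1]+.5 if last else v[0]-.5)+r0))
    return p
def fit(p,z):
    P=plane(c,p,z); vx,vy,x,y=cv2.fitLine(P[:,:2].astype(np.float32),cv2.DIST_HUBER,0,.001,.001).ravel()
    if vy<0: vx,vy=-vx,-vy
    return (vx,vy,x,y), np.degrees(np.arctan2(-vx,vy)), P[:,1].min(),P[:,1].max()
print("bar front",fit(edge(range(280,362),195,230,True),.024))
print("blk back",fit(edge(range(304,349),250,280,False),.028))
print("blk front",fit(edge(range(299,343),270,295,True),.014))
# scene camera check
cs=cam("scene"); print("proj to scene stem,pocket", proj(cs,[[.618,.009,.054],[.645,-.244,.016]]))
s=ctrl.get_state(); print(R.from_rotvec(s["tool_rot"]).as_matrix().round(3))
```

```text
bar front ((np.float32(0.112838075), np.float32(0.99361336), np.float32(0.6553546), np.float32(0.032445528)), np.float32(-6.4789443), np.float64(-0.06564996099164738), np.float64(0.13059705356648998))
blk back ((np.float32(0.21616125), np.float32(0.9763577), np.float32(0.54914665), np.float32(0.008426044)), np.float32(-12.483664), np.float64(-0.03224321035164917), np.float64(0.07303650196229072))
blk front ((np.float32(0.21683812), np.float32(0.97620755), np.float32(0.4935737), np.float32(0.034286853)), np.float32(-12.523389), np.float64(-0.017408026018489405), np.float64(0.08603919855977778))
proj to scene stem,pocket [[318.25367897 242.84919569]
 [240.43880582 337.47849407]]
[[-0.     0.386  0.923]
 [-0.001  0.923 -0.386]
 [-1.    -0.001  0.   ]]
```

```bash
cat >> h.py <<'E'
def delta(x,y,z,yaw):
    s=ctrl.get_state(); M=R.from_rotvec(s["tool_rot"]).as_matrix(); a=np.radians(yaw)
    T=np.array([[0,-np.sin(a),np.cos(a)],[0,np.cos(a),np.sin(a)],[-1,0,0]])
    d=np.array([x,y,z])-s["position"]
    print("t",round(s["time"],2),"pos",np.round(s["position"],4),"F",np.round(s["ft_force"],1),"w",round(s["grip_width"],3))
    print("rot units",((R.from_matrix(M.T@T)).as_rotvec(degrees=True)/5).round(3),"travel(cur axes)",(M.T@d/.3).round(3),"travel(final axes)",(T.T@d/.3).round(3))
E
python3 -c "
from h import *
delta(.6175,.0085,.22,-6.48)"
```

```text
t 0.15 pos [0.2505 0.5993 0.2217] F [-0.3  0.7  0.2] w 0.996
rot units [-3.239e+00 -1.000e-03  1.700e-02] travel(cur axes) [ 0.008 -1.346  1.888] travel(final axes) [ 0.006 -1.819  1.438]
```

```bash
python3 -m jog '[{"rot":[-0.81,0,0],"travel":[0,0,0],"jaw":-1},{"rot":[-0.81,0,0],"travel":[0,0,0],"jaw":-1},{"rot":[-0.81,0,0],"travel":[0,0,0],"jaw":-1},{"rot":[-0.81,0,0],"travel":[0,0,0],"jaw":-1},{"rot":[0,0,0],"travel":[0,-0.11,0.09],"jaw":-1},{"rot":[0,0,0],"travel":[0,-0.11,0.09],"jaw":-1},{"rot":[0,0,0],"travel":[0,-0.11,0.09],"jaw":-1},{"rot":[0,0,0],"travel":[0,-0.11,0.09],"jaw":-1}]' && python3 -c "
from h import *
delta(.6175,.0085,.22,-6.48)"
```

```text
time: 0.95
position: [0.3437, 0.4547, 0.2223]
tool_rot: [0.088, 1.569, -0.089]
ft_force: [0.4, 0.4, -0.0]
grip_width: 0.999
t 0.95 pos [0.3437 0.4547 0.2223] F [ 0.4  0.4 -0. ] w 0.999
rot units [ 0.003 -0.001  0.004] travel(cur axes) [ 0.008 -1.375  1.074] travel(final axes) [ 0.008 -1.375  1.075]
```

```bash
python3 -m jog '[{"rot":[0,0,0],"travel":[0,-0.125,0.075],"jaw":-0.4},{"rot":[0,0,0],"travel":[0,-0.125,0.075],"jaw":-0.4},{"rot":[0,0,0],"travel":[0,-0.125,0.075],"jaw":-0.4},{"rot":[0,0,0],"travel":[0,-0.125,0.075],"jaw":-0.4},{"rot":[0,0,0],"travel":[0,-0.125,0.075],"jaw":-0.4},{"rot":[0,0,0],"travel":[0,-0.125,0.075],"jaw":-0.4},{"rot":[0,0,0],"travel":[0,-0.125,0.075],"jaw":-0.4},{"rot":[0,0,0],"travel":[0,-0.125,0.075],"jaw":-0.4}]' && python3 -m jog '[{"rot":[0,0,0],"travel":[0,-0.125,0.075],"jaw":-0.4},{"rot":[0,0,0],"travel":[0,-0.125,0.075],"jaw":-0.4},{"rot":[0,0,0],"travel":[0,-0.125,0.075],"jaw":-0.4},{"rot":[0,0,0],"travel":[0,0,0],"jaw":-0.4}]' && python3 -c "
from h import *
delta(.6175,.0085,.22,-6.48)
s=ctrl.get_state(); im=ctrl.get_image('wrist'); cv2.imwrite('pics/w1.png',im[:,:,::-1])
np.save('w1.npy',np.r_[s['position'],s['tool_rot']])
print(proj(cam('wrist',s),[[.6175,.0085,.054],[.6175,.0085,.024]]))"
```

```text
time: 1.75
position: [0.4884, 0.1363, 0.2225]
tool_rot: [0.089, 1.569, -0.089]
ft_force: [1.0, 0.5, -0.2]
grip_width: 0.698
time: 2.15
position: [0.5438, 0.0107, 0.2226]
tool_rot: [0.094, 1.567, -0.1]
ft_force: [-0.7, 0.2, 0.0]
grip_width: 0.699
t 2.15 pos [0.5438 0.0107 0.2226] F [-0.7  0.2  0. ] w 0.699
rot units [-0.121  0.017  0.043] travel(cur axes) [0.009 0.023 0.245] travel(final axes) [0.009 0.02  0.245]
[[326.71308251 290.19407552]
 [326.26498024 279.57317153]]
```

View pics/w1.png

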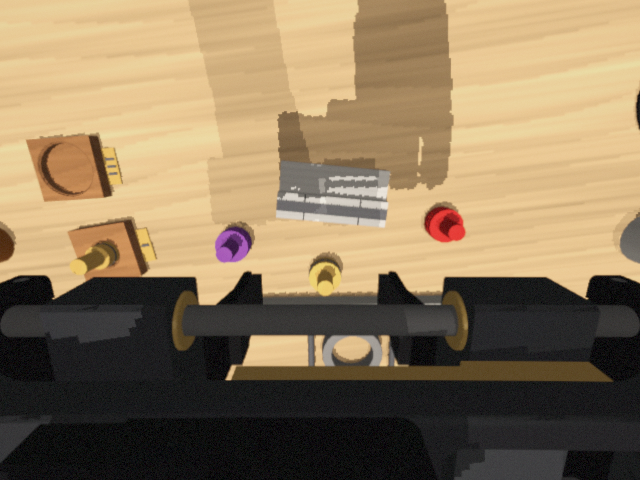

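Run:
```python
from h import *
im=cv2.imread("pics/w1.png"); w=np.load("w1.npy"); st=dict(position=w[:3],tool_rot=w[3:]); c=cam("wrist",st)
hsv=cv2.cvtColor(im,cv2.COLOR_BGR2HSV)
crop=cv2.resize(im[245:310,290:360],None,fx=9,fy=9,interpolation=cv2.INTER_CUBIC); cv2.imwrite("pics/w1c.png",crop)
s=cv2.imread("pics/scene0.png"); cv2.imwrite("pics/s0c.png",cv2.resize(s[230:280,290:350],None,fx=9,fy=9,interpolation=cv2.INTER_CUBIC))
```

```text
(no output)
```

View pics/w1c.png

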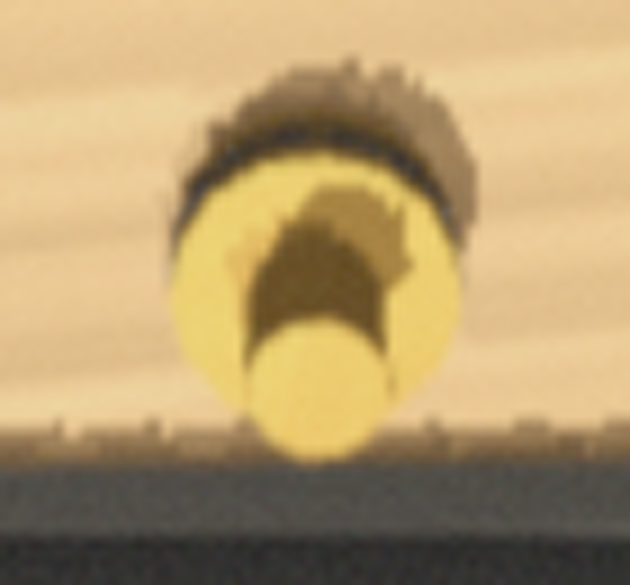

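View pics/s0c.png

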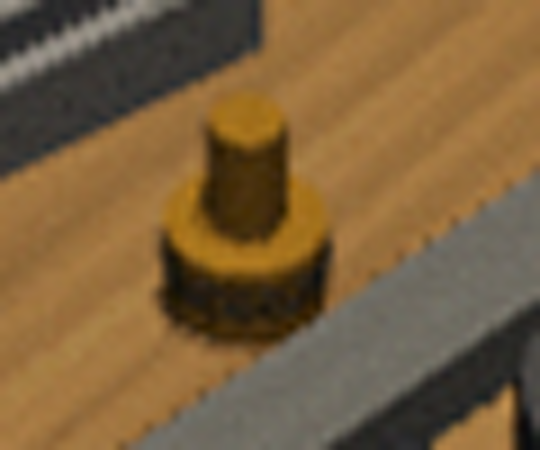

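Run:
```python
from h import *
w=np.load("w1.npy"); st=dict(position=w[:3],tool_rot=w[3:]); c=cam("wrist",st)
print("wrist stem",plane(c,[(324.8,287.9)],.054),"body",plane(c,[(324.7,276.7)],.024))
print("scene stem",plane(cam("scene"),[(317,243)],.054))
delta(.616,.009,.22,-6.48)
```

```text
wrist stem [[0.61460958 0.00677873 0.054     ]] body [[0.613736   0.00712294 0.024     ]]
scene stem [[0.61634729 0.0070444  0.054     ]]
t 2.2 pos [0.5429 0.0147 0.2223] F [ 0.   1.4 -0.1] w 0.701
rot units [-0.078  0.     0.015] travel(cur axes) [0.008 0.01  0.244] travel(final axes) [0.008 0.008 0.244]
```

```bash
python3 -m jog '[{"rot":[-0.08,0,0],"travel":[0,0.002,0.08],"jaw":-0.4},{"rot":[0,0,0],"travel":[0,0.001,0.08],"jaw":-0.4},{"rot":[0,0,0],"travel":[0,0,0.083],"jaw":-0.4},{"rot":[0,0,0],"travel":[0.1,0,0],"jaw":-0.4},{"rot":[0,0,0],"travel":[0.15,0,0],"jaw":-0.4},{"rot":[0,0,0],"travel":[0.15,0,0],"jaw":-0.4},{"rot":[0,0,0],"travel":[0,0,0],"jaw":-0.4},{"rot":[0,0,0],"travel":[0,0,0],"jaw":-0.4}]' && python3 -c "
from h import *
delta(.616,.0076,.028,-6.48)
s=ctrl.get_state(); im=ctrl.get_image('wrist'); cv2.imwrite('pics/w2.png',im[:,:,::-1])"
```

```text
time: 3.0
position: [0.6146, 0.0128, 0.1027]
tool_rot: [0.082, 1.571, -0.082]
ft_force: [0.6, 1.2, 0.9]
grip_width: 0.699
t 3.0 pos [0.6146 0.0128 0.1027] F [0.6 1.2 0.9] w 0.699
rot units [ 0.096 -0.017 -0.001] travel(cur axes) [ 0.249 -0.017  0.007] travel(final axes) [ 0.249 -0.017  0.007]
```

View pics/w2.png

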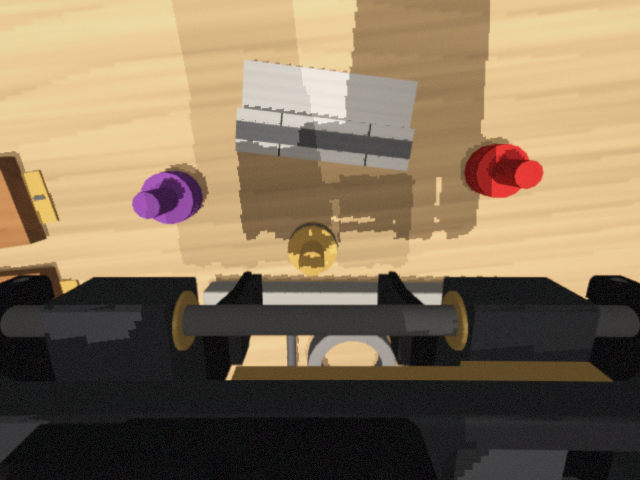

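Wrist picture: the brass weight is at (312,250), with fingers symmetric about column 320, so it needs about 5 mm in −y. This agrees with the computed −0.017.

```bash
python3 -m jog '[{"rot":[0.09,0,0],"travel":[0.06,-0.017,0.005],"jaw":-0.4},{"rot":[0,0,0],"travel":[0.06,0,0],"jaw":-0.4},{"rot":[0,0,0],"travel":[0.03,0,0],"jaw":-0.4},{"rot":[0,0,0],"travel":[0,0,0],"jaw":-0.4}]' && python3 -c "
from h import *
delta(.616,.0076,.028,-6.48)
s=ctrl.get_state(); im=ctrl.get_image('wrist'); cv2.imwrite('pics/w3.png',im[:,:,::-1])
print(plane(cam('wrist',s),[(320,240)],.054))
delta(.616,.0076,.028,-6.48)"
```

```text
time: 3.45
position: [0.6165, 0.0069, 0.0585]
tool_rot: [0.09, 1.568, -0.089]
ft_force: [0.1, -0.5, 0.7]
grip_width: 0.697
t 3.45 pos [0.6165 0.0069 0.0585] F [ 0.1 -0.5  0.7] w 0.697
rot units [-0.004  0.012 -0.007] travel(cur axes) [ 0.102  0.002 -0.002] travel(final axes) [ 0.102  0.002 -0.002]
[[0.58912315 0.01005088 0.054     ]]
t 3.5 pos [0.6169 0.0068 0.0591] F [-0.  -0.1  0.6] w 0.699
rot units [-0.004  0.022 -0.008] travel(cur axes) [ 0.104  0.002 -0.004] travel(final axes) [ 0.104  0.002 -0.003]
```

View pics/w3.png

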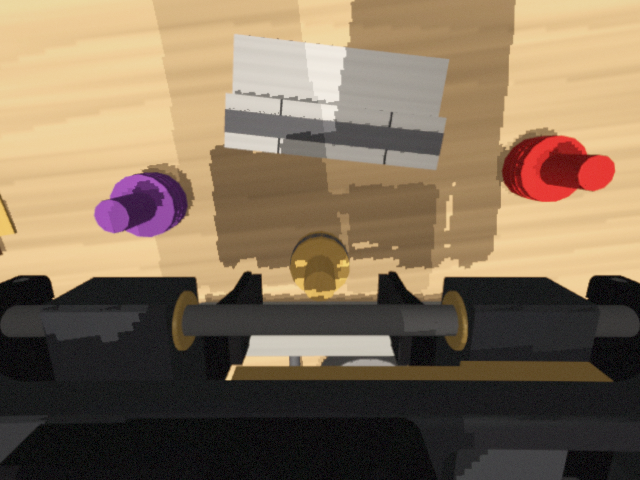

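The weight is now centred at (320,265) between the fingers. Descending and gripping.

```bash
python3 -m jog '[{"rot":[0,0,0],"travel":[0.06,0.002,-0.002],"jaw":-0.4},{"rot":[0,0,0],"travel":[0.042,0,0],"jaw":-0.4},{"rot":[0,0,0],"travel":[0,0,0],"jaw":-0.4},{"rot":[0,0,0],"travel":[0,0,0],"jaw":1},{"rot":[0,0,0],"travel":[0,0,0],"jaw":1},{"rot":[0,0,0],"travel":[0,0,0],"jaw":1},{"rot":[0,0,0],"travel":[0,0,0],"jaw":1},{"rot":[0,0,0],"travel":[0,0,0],"jaw":1}]' 30 && python3 -c "
from h import *
delta(.616,.0076,.028,-6.48)"
```

```text
time: 4.3
position: [0.6156, 0.0071, 0.0273]
tool_rot: [0.09, 1.568, -0.089]
ft_force: [0.4, 0.3, -0.2]
grip_width: 0.335
t 4.3 pos [0.6156 0.0071 0.0273] F [ 0.4  0.3 -0.2] w 0.335
rot units [-0.01   0.005 -0.002] travel(cur axes) [-0.002  0.002  0.001] travel(final axes) [-0.002  0.002  0.001]
```

```bash
python3 -m jog '[{"rot":[0,0,0],"travel":[0,0,0],"jaw":1},{"rot":[0,0,0],"travel":[0,0,0],"jaw":1},{"rot":[0,0,0],"travel":[0,0,0],"jaw":1},{"rot":[0,0,0],"travel":[0,0,0],"jaw":1},{"rot":[0,0,0],"travel":[0,0,0],"jaw":1},{"rot":[0,0,0],"travel":[-0.03,0,0],"jaw":1},{"rot":[0,0,0],"travel":[-0.1,0,0],"jaw":1},{"rot":[0,0,0],"travel":[-0.15,0,0],"jaw":1}]' && python3 -m jog '[{"rot":[0,0,0],"travel":[-0.12,0,0],"jaw":1},{"rot":[0,0,0],"travel":[0,0,0],"jaw":1},{"rot":[0,0,0],"travel":[0,0,0],"jaw":1}]' && python3 -c "
from h import *
delta(.616,.0076,.028,-6.48)
for i in range(1):
  s=ctrl.get_state(); im=ctrl.get_image('wrist'); cv2.imwrite('pics/w4.png',im[:,:,::-1]); np.save('w4.npy',np.r_[s['position'],s['tool_rot']])
im=ctrl.get_image('scene'); cv2.imwrite('pics/s4.png',im[:,:,::-1])"
```

```text
time: 5.1
position: [0.6125, 0.0072, 0.1088]
tool_rot: [0.088, 1.576, -0.091]
ft_force: [0.7, 0.8, -2.7]
grip_width: 0.197
time: 5.4
position: [0.6155, 0.0072, 0.1475]
tool_rot: [0.09, 1.568, -0.089]
ft_force: [0.2, -0.1, -3.5]
grip_width: 0.193
t 5.4 pos [0.6155 0.0072 0.1475] F [ 0.2 -0.1 -3.5] w 0.193
rot units [-0.009  0.011 -0.007] travel(cur axes) [0.399 0.001 0.001] travel(final axes) [0.398 0.002 0.001]
```

View pics/w4.png

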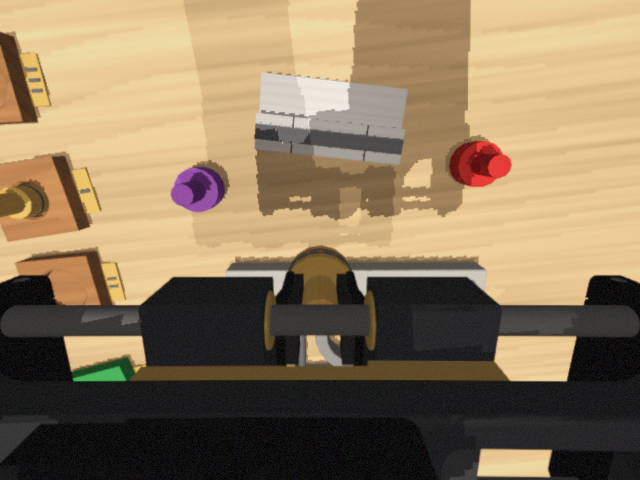

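View pics/s4.png

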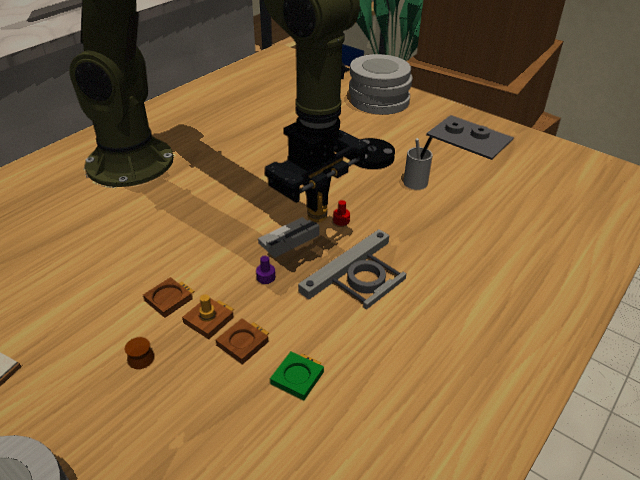

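The weight is in hand (−3.5 N, opening 0.193 ≈ 17 mm). Next I'll move toward the pocket, stopping short so the wrist camera can see it.

Run:
```python
from h import *
delta(.52,-.24,.16,-6.48)
im=cv2.imread("pics/w4.png"); cv2.imwrite("pics/w4c.png",cv2.resize(im[235:325,260:380],None,fx=6,fy=6,interpolation=cv2.INTER_CUBIC))
t=cv2.imread("pics/top0.png"); cv2.imwrite("pics/t0c.png",cv2.resize(t[195:245,405:465],None,fx=12,fy=12,interpolation=cv2.INTER_CUBIC))
s=cv2.imread("pics/scene0.png"); cv2.imwrite("pics/s0p.png",cv2.resize(s[310:370,205:280],None,fx=10,fy=10,interpolation=cv2.INTER_CUBIC))
```

```text
t 5.5 pos [0.6139 0.0073 0.1451] F [-0.4  0.5 -3.1] w 0.195
rot units [-0.008 -0.04   0.005] travel(cur axes) [-0.048 -0.854 -0.218] travel(final axes) [-0.05  -0.854 -0.218]
```

View pics/w4c.png

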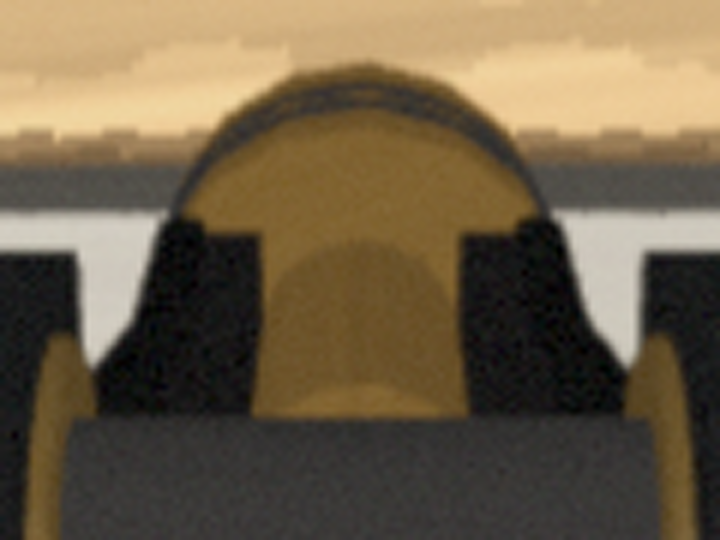

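View pics/t0c.png

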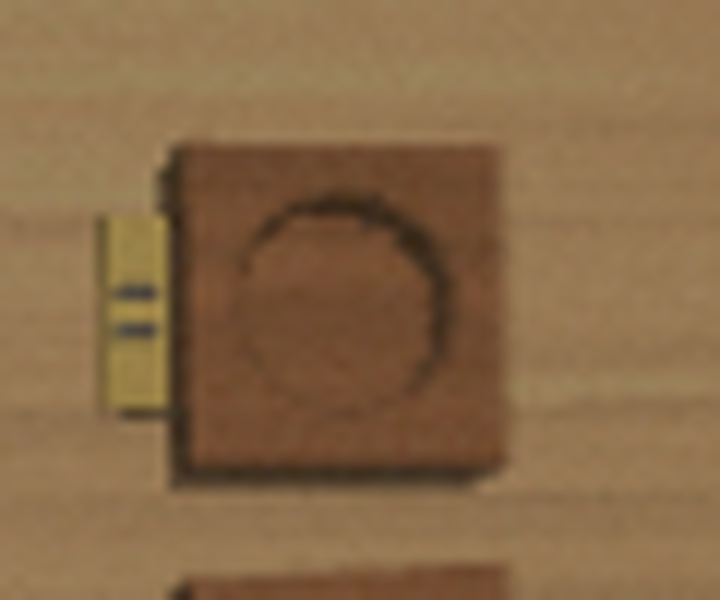

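View pics/s0p.png

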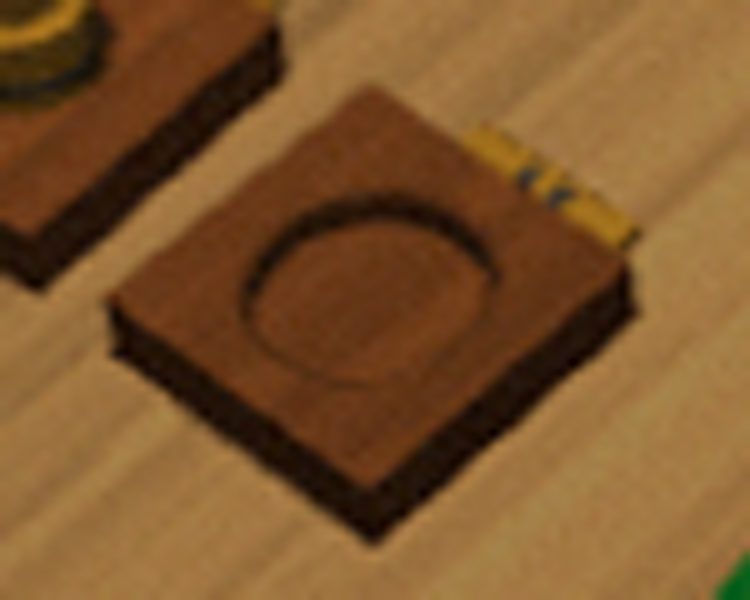

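```bash
python3 - <<'E'
from h import *
w=np.load("w4.npy"); st=dict(position=w[:3],tool_rot=w[3:]); c=cam("wrist",st); M=R.from_rotvec(w[3:]).as_matrix()
for px,z,r in [((319.8,252.8),.1442,.019),((319.8,298.7),.1742,.009)]:
    P=plane(c,[px],z)[0]; print("in tool",(M.T@(P-w[:3])).round(4),"+r",r)
print("pocket top",plane(cam("top"),[(433.17,220)],.016),"scene",plane(cam("scene"),[(241.7,337.7)],.016))
E
python3 -m jog '[{"rot":[0,0,0],"travel":[-0.01,-0.11,-0.028],"jaw":1},{"rot":[0,0,0],"travel":[-0.01,-0.11,-0.028],"jaw":1},{"rot":[0,0,0],"travel":[-0.01,-0.11,-0.028],"jaw":1},{"rot":[0,0,0],"travel":[-0.01,-0.11,-0.028],"jaw":1},{"rot":[0,0,0],"travel":[-0.01,-0.11,-0.028],"jaw":1},{"rot":[0,0,0],"travel":[0,-0.11,-0.028],"jaw":1},{"rot":[0,0,0],"travel":[0,-0.11,-0.028],"jaw":1},{"rot":[0,0,0],"travel":[0,-0.084,-0.022],"jaw":1}]'
python3 -m jog '[{"rot":[0,0,0],"travel":[0,0,0],"jaw":1},{"rot":[0,0,0],"travel":[0,0,0],"jaw":1},{"rot":[0,0,0],"travel":[0,0,0],"jaw":1}]'
python3 -c "
from h import *
s=ctrl.get_state(); im=ctrl.get_image('wrist'); cv2.imwrite('pics/w5.png',im[:,:,::-1]); np.save('w5.npy',np.r_[s['position'],s['tool_rot']])
print(proj(cam('wrist',s),[[.645,-.244,.016]]))"
```

```text
in tool [ 0.0033 -0.0001 -0.021 ] +r 0.019
in tool [-0.0267 -0.0001 -0.0093] +r 0.009
pocket top [[ 0.64775776 -0.24363394  0.016     ]] scene [[ 0.64707934 -0.2429513   0.016     ]]
time: 6.3
position: [0.5188, -0.242, 0.16]
tool_rot: [0.091, 1.573, -0.091]
ft_force: [-0.1, 0.2, -3.2]
grip_width: 0.199
time: 6.6
position: [0.5213, -0.2382, 0.1607]
tool_rot: [0.089, 1.571, -0.087]
ft_force: [-0.3, 0.2, -2.9]
grip_width: 0.197
[[327.3676391  344.71436573]]
```

View pics/w5.png

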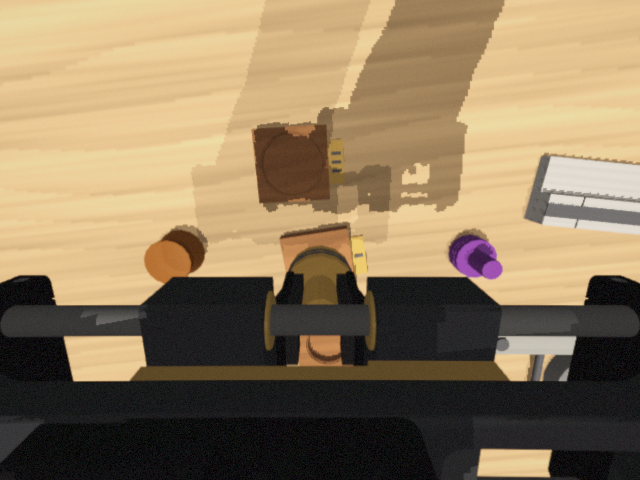

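Top and scene views agree on the pocket at about (0.6475, −0.2433). The held weight and gripper hide pocket_mid from here, so I'll look at it once from the side.

```bash
python3 -m jog '[{"rot":[0,0,0],"travel":[0,0.06,0.1],"jaw":1},{"rot":[0,0,0],"travel":[0,0.07,0.12],"jaw":1},{"rot":[0,0,0],"travel":[0,0.07,0.12],"jaw":1},{"rot":[0,0,0],"travel":[0,0.07,0.12],"jaw":1},{"rot":[0,0,0],"travel":[0,0,0],"jaw":1},{"rot":[0,0,0],"travel":[0,0,0],"jaw":1},{"rot":[0,0,0],"travel":[0,0,0],"jaw":1}]'
python3 -c "
from h import *
s=ctrl.get_state(); im=ctrl.get_image('wrist'); cv2.imwrite('pics/w6.png',im[:,:,::-1]); np.save('w6.npy',np.r_[s['position'],s['tool_rot']])
print(proj(cam('wrist',s),[[.6475,-.2433,.016]]))"
```

```text
time: 7.35
position: [0.6669, -0.1753, 0.1614]
tool_rot: [0.089, 1.57, -0.09]
ft_force: [0.3, -0.6, -1.9]
grip_width: 0.197
[[245.56991722 217.11110777]]
```

View pics/w6.png

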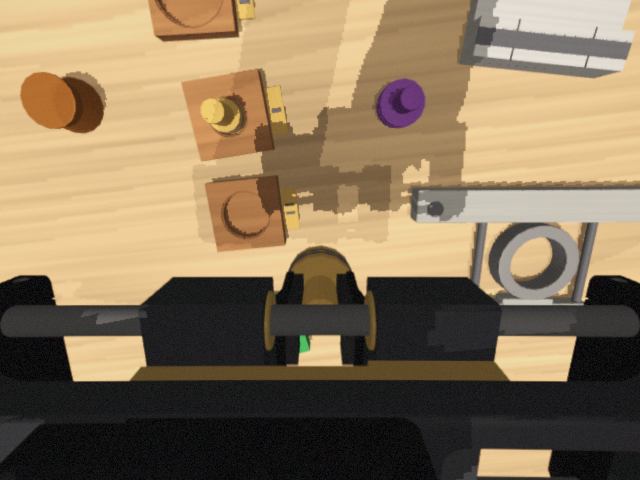

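Run:
```python
from h import *
im=cv2.imread("pics/w6.png"); cv2.imwrite("pics/w6c.png",cv2.resize(im[165:265,190:310],None,fx=6,fy=6,interpolation=cv2.INTER_CUBIC))
```

```text
(no output)
```

View pics/w6c.png

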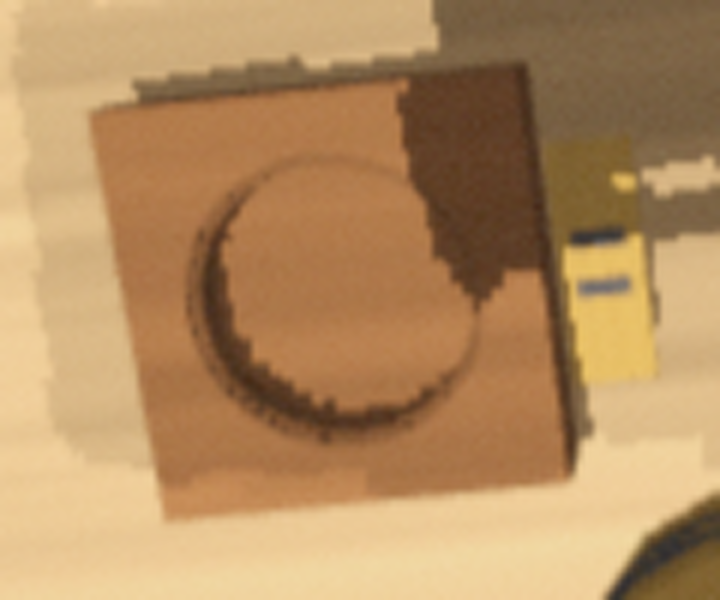

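Run:
```python
from h import *
w=np.load("w6.npy"); st=dict(position=w[:3],tool_rot=w[3:]); c=cam("wrist",st); M=R.from_rotvec(w[3:]).as_matrix()
P=plane(c,[(245.5,214.4)],.016)[0]; print(P)
w4=np.load("w4.npy"); print("rel. to wrist-seen weight, tool axes:", (M.T@(P-w[:3])).round(4))
delta(.6465,-.2431,.15,-6.48)
```

```text
[ 0.64494343 -0.2429196   0.016     ]
rel. to wrist-seen weight, tool axes: [ 0.1455 -0.0695 -0.0139]
t 7.4 pos [ 0.6668 -0.1759  0.1619] F [-0.3 -0.4 -2.5] w 0.191
rot units [-0.02  -0.008  0.004] travel(cur axes) [ 0.04  -0.23  -0.041] travel(final axes) [ 0.04  -0.23  -0.042]
```

```bash
python3 -m jog '[{"rot":[0,0,0],"travel":[0,-0.1,-0.02],"jaw":1},{"rot":[0,0,0],"travel":[0,-0.1,-0.02],"jaw":1},{"rot":[0,0,0],"travel":[0.1,-0.03,-0.003],"jaw":1},{"rot":[0,0,0],"travel":[0.15,0,0],"jaw":1},{"rot":[0,0,0],"travel":[0.1,0,0],"jaw":1},{"rot":[0,0,0],"travel":[0,0,0],"jaw":1},{"rot":[0,0,0],"travel":[0,0,0],"jaw":1},{"rot":[0,0,0],"travel":[0,0,0],"jaw":1}]'
python3 -c "
from h import *
delta(.646,-.243,.034,-6.48)
s=ctrl.get_state(); im=ctrl.get_image('scene'); cv2.imwrite('pics/s7.png',im[:,:,::-1]);cv2.imwrite('pics/s7c.png',cv2.resize(im[270:375,160:310,::-1],None,fx=5,fy=5,interpolation=cv2.INTER_CUBIC))
"
```

```text
time: 8.2
position: [0.6486, -0.2434, 0.0601]
tool_rot: [0.089, 1.564, -0.091]
ft_force: [0.4, 0.1, -3.3]
grip_width: 0.194
t 8.2 pos [ 0.6486 -0.2434  0.0601] F [ 0.4  0.1 -3.3] w 0.194
rot units [-0.014  0.053  0.011] travel(cur axes) [ 0.087  0.    -0.009] travel(final axes) [ 0.087  0.    -0.009]
```

View pics/s7c.png

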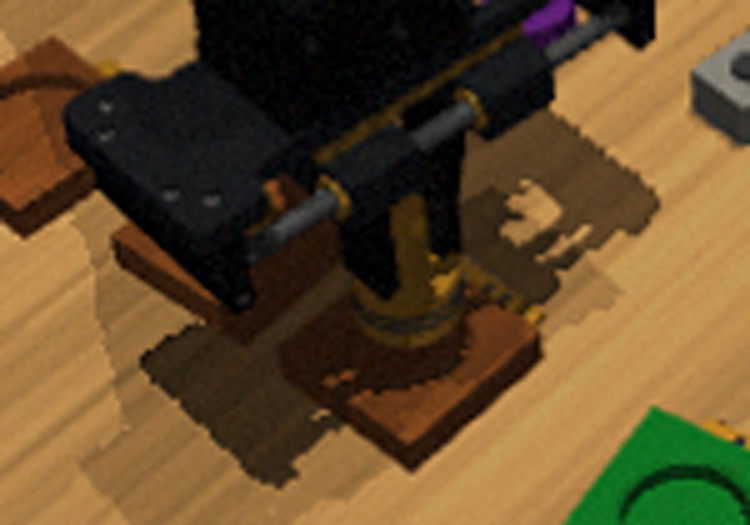

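```bash
python3 -m jog '[{"rot":[0,0,0],"travel":[0.02,0,-0.003],"jaw":1},{"rot":[0,0,0],"travel":[0,0,0],"jaw":1},{"rot":[0,0,0],"travel":[0,0,0],"jaw":1}]'
python3 -c "
from h import *
delta(.646,-.243,.034,-6.48)
"
```

```text
time: 8.55
position: [0.6461, -0.2421, 0.0512]
tool_rot: [0.089, 1.569, -0.089]
ft_force: [-0.9, -0.2, -3.0]
grip_width: 0.201
t 8.55 pos [ 0.6461 -0.2421  0.0512] F [-0.9 -0.2 -3. ] w 0.201
rot units [-0.007  0.002 -0.002] travel(cur axes) [ 0.057 -0.003 -0.   ] travel(final axes) [ 0.057 -0.003 -0.   ]
```

```bash
python3 -m jog '[{"rot":[0,0,0],"travel":[0.015,-0.003,0],"jaw":1},{"rot":[0,0,0],"travel":[0.015,0,0],"jaw":1},{"rot":[0,0,0],"travel":[0.01,0,0],"jaw":1},{"rot":[0,0,0],"travel":[0,0,0],"jaw":1}]'
python3 -c "
from h import *
delta(.646,-.243,.034,-6.48)
"
```

```text
time: 8.95
position: [0.6454, -0.2429, 0.038]
tool_rot: [0.09, 1.57, -0.089]
ft_force: [0.0, -0.0, -2.9]
grip_width: 0.197
t 8.95 pos [ 0.6454 -0.2429  0.038 ] F [ 0.  -0.  -2.9] w 0.197
rot units [-0.01  -0.018 -0.004] travel(cur axes) [ 0.013 -0.     0.002] travel(final axes) [ 0.013 -0.     0.002]
```

The foot is below the rim with no contact force. Lowering to the floor.

```bash
python3 -m jog '[{"rot":[0,0,0],"travel":[0.008,0,0],"jaw":1},{"rot":[0,0,0],"travel":[0.006,0,0],"jaw":1},{"rot":[0,0,0],"travel":[0,0,0],"jaw":1},{"rot":[0,0,0],"travel":[0,0,0],"jaw":1}]'
python3 -c "
from h import *
delta(.646,-.243,.034,-6.48)
"
```

```text
time: 9.35
position: [0.646, -0.2431, 0.0348]
tool_rot: [0.09, 1.569, -0.089]
ft_force: [0.9, 0.5, -3.0]
grip_width: 0.195
t 9.35 pos [ 0.646  -0.2431  0.0348] F [ 0.9  0.5 -3. ] w 0.195
rot units [-0.009  0.    -0.001] travel(cur axes) [ 0.003  0.    -0.   ] travel(final axes) [ 0.003  0.    -0.   ]
```

```bash
python3 -m jog '[{"rot":[0,0,0],"travel":[0.005,0,0],"jaw":1},{"rot":[0,0,0],"travel":[0,0,0],"jaw":1},{"rot":[0,0,0],"travel":[0,0,0],"jaw":1}]'
python3 -c "
from h import *
delta(.646,-.243,.034,-6.48)
"
```

```text
time: 9.65
position: [0.646, -0.2431, 0.0333]
tool_rot: [0.089, 1.569, -0.089]
ft_force: [0.1, 0.6, -2.7]
grip_width: 0.201
t 9.65 pos [ 0.646  -0.2431  0.0333] F [ 0.1  0.6 -2.7] w 0.201
rot units [-0.008  0.001 -0.001] travel(cur axes) [-0.002  0.    -0.   ] travel(final axes) [-0.002  0.    -0.   ]
```

```bash
python3 -m jog '[{"rot":[0,0,0],"travel":[0.003,0,0],"jaw":1},{"rot":[0,0,0],"travel":[0,0,0],"jaw":1},{"rot":[0,0,0],"travel":[0,0,0],"jaw":1}]'
python3 -c "
from h import *
delta(.646,-.243,.034,-6.48)
"
```

```text
time: 9.95
position: [0.6462, -0.2432, 0.0331]
tool_rot: [0.09, 1.568, -0.089]
ft_force: [-1.7, 0.8, 3.4]
grip_width: 0.197
t 9.95 pos [ 0.6462 -0.2432  0.0331] F [-1.7  0.8  3.4] w 0.197
rot units [-0.01   0.006 -0.001] travel(cur axes) [-0.003  0.001 -0.001] travel(final axes) [-0.003  0.001 -0.001]
```

Floor contact (force turned from −2.9 to +3.4 N at bottom ≈ 6 mm). Releasing and rising.

```bash
python3 -m jog '[{"rot":[0,0,0],"travel":[0,0,0],"jaw":0},{"rot":[0,0,0],"travel":[0,0,0],"jaw":0},{"rot":[0,0,0],"travel":[0,0,0],"jaw":0},{"rot":[0,0,0],"travel":[-0.03,0,0],"jaw":0},{"rot":[0,0,0],"travel":[-0.12,0,0],"jaw":0},{"rot":[0,0,0],"travel":[-0.15,0,0],"jaw":0},{"rot":[0,0,0],"travel":[-0.15,0,0],"jaw":0},{"rot":[0,0,0],"travel":[0,0.15,0],"jaw":0}]'
python3 -m jog '[{"rot":[0,0,0],"travel":[0,0.15,0],"jaw":0},{"rot":[0,0,0],"travel":[0,0,0],"jaw":0},{"rot":[0,0,0],"travel":[0,0,0],"jaw":0}]'
python3 -c "
from h import *
delta(.5,0.02,.16,-6.48)
s=ctrl.get_state(); im=ctrl.get_image('wrist'); cv2.imwrite('pics/w8.png',im[:,:,::-1]); np.save('w8.npy',np.r_[s['position'],s['tool_rot']])
"
```

```text
time: 10.75
position: [0.6526, -0.2097, 0.1769]
tool_rot: [0.092, 1.555, -0.106]
ft_force: [1.2, -0.8, 0.4]
grip_width: 0.499
time: 11.05
position: [0.6569, -0.1515, 0.1679]
tool_rot: [0.087, 1.568, -0.086]
ft_force: [-0.7, -0.6, 1.3]
grip_width: 0.505
t 11.05 pos [ 0.6569 -0.1515  0.1679] F [-0.7 -0.6  1.3] w 0.505
rot units [ 0.035  0.008 -0.005] travel(cur axes) [ 0.026  0.511 -0.582] travel(final axes) [ 0.026  0.509 -0.584]
```

View pics/w8.png

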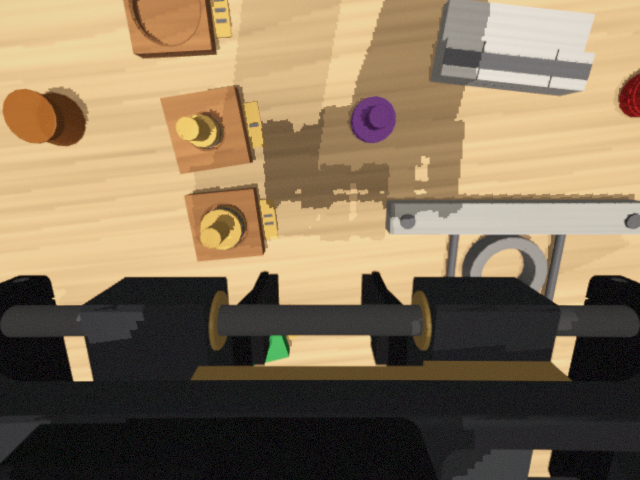

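The weight stands upright in pocket_mid at (222,230), with the small weight still in its pocket at (205,128). Now the block.

```bash
python3 -m jog '[{"rot":[0.03,0,0],"travel":[0,0.09,-0.1],"jaw":0.5},{"rot":[0,0,0],"travel":[0,0.09,-0.1],"jaw":0.5},{"rot":[0,0,0],"travel":[0,0.09,-0.1],"jaw":0.5},{"rot":[0,0,0],"travel":[0,0.09,-0.1],"jaw":0.5},{"rot":[0,0,0],"travel":[0,0.09,-0.1],"jaw":0.5},{"rot":[0,0,0],"travel":[0.026,0.06,-0.084],"jaw":0.5},{"rot":[0,0,0],"travel":[0,0,0],"jaw":0.5},{"rot":[0,0,0],"travel":[0,0,0],"jaw":0.5}]'
python3 -m jog '[{"rot":[0,0,0],"travel":[0,0,0],"jaw":0.5},{"rot":[0,0,0],"travel":[0,0,0],"jaw":0.5}]'
python3 -c "
from h import *
delta(.5,0.02,.16,-6.48)
s=ctrl.get_state(); im=ctrl.get_image('wrist'); cv2.imwrite('pics/w9.png',im[:,:,::-1]); np.save('w9.npy',np.r_[s['position'],s['tool_rot']])
print(R.from_rotvec(s['tool_rot']).as_matrix().round(4).tolist())
c=cam('top'); P=np.r_[plane(c,[(301.7,254.8),(350.1,265)],.028),plane(c,[(296.5,279.5),(344.9,289.7)],.014)]; print(P.round(4),P.mean(0))
print(proj(cam('wrist',s),P).round(1))
"
```

```text
time: 11.9
position: [0.5001, 0.0171, 0.1599]
tool_rot: [0.093, 1.568, -0.093]
ft_force: [0.6, -0.6, 0.1]
grip_width: 0.25
time: 12.1
position: [0.5009, 0.0168, 0.1599]
tool_rot: [0.094, 1.568, -0.094]
ft_force: [0.4, 0.0, -0.3]
grip_width: 0.25
t 12.1 pos [0.5009 0.0168 0.1599] F [ 0.4  0.  -0.3] w 0.25
rot units [-0.075  0.01   0.006] travel(cur axes) [-0.     0.01  -0.004] travel(final axes) [-0.     0.01  -0.004]
[[0.0008, 0.1194, 0.9929], [-0.0006, 0.9929, -0.1194], [-1.0, -0.0005, 0.0009]]
[[ 0.5649  0.0785  0.028 ]
 [ 0.539  -0.0373  0.028 ]
 [ 0.5065  0.0921  0.014 ]
 [ 0.4805 -0.0244  0.014 ]] [0.52270666 0.02723462 0.021     ]
[[392.2 289.4]
 [267.8 277.7]
 [399.5 225.1]
 [273.6 212.7]]
```

View pics/w9.png

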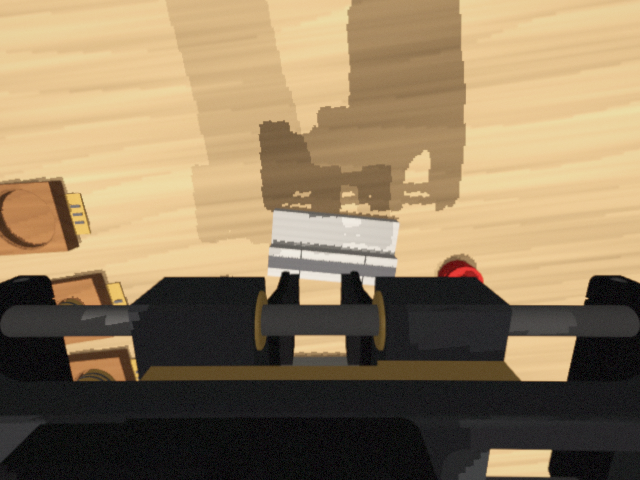

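The block's corners in the wrist view, (274,210), (399,222), (268,275) and (395,284), match the top-view prediction within about 3 px. Moving over the step.

```bash
python3 -c "
from h import *
delta(.510,0.030,.03,-6.48)" && python3 -m jog '[{"rot":[-0.07,0,0],"travel":[0,0.04,0.026],"jaw":0.5},{"rot":[0,0,0],"travel":[0.1,0,0],"jaw":0.5},{"rot":[0,0,0],"travel":[0.15,0,0],"jaw":0.5},{"rot":[0,0,0],"travel":[0.15,0,0],"jaw":0.5},{"rot":[0,0,0],"travel":[0.03,0,0],"jaw":0.5},{"rot":[0,0,0],"travel":[0,0,0],"jaw":0.5},{"rot":[0,0,0],"travel":[0,0,0],"jaw":0.5}]' && python3 -c "
from h import *
delta(.510,0.030,.017,-6.48)
s=ctrl.get_state(); im=ctrl.get_image('wrist'); cv2.imwrite('pics/w10.png',im[:,:,::-1])
im=ctrl.get_image('scene')[:,:,::-1]; cv2.imwrite('pics/s10.png',cv2.resize(im[180:310,210:390],None,fx=4,fy=4,interpolation=cv2.INTER_CUBIC))"
```

```text
t 12.15 pos [0.5007 0.0171 0.1597] F [ 0.8  0.5 -0. ] w 0.255
rot units [-0.07   0.006  0.006] travel(cur axes) [0.432 0.047 0.025] travel(final axes) [0.432 0.046 0.026]
time: 12.85
position: [0.511, 0.0299, 0.0323]
tool_rot: [0.087, 1.566, -0.086]
ft_force: [0.3, 0.2, 1.3]
grip_width: 0.252
t 12.85 pos [0.511  0.0299 0.0323] F [0.3 0.2 1.3] w 0.252
rot units [ 0.031  0.032 -0.008] travel(cur axes) [ 0.051  0.    -0.004] travel(final axes) [ 0.051  0.    -0.003]
```

View pics/w10.png

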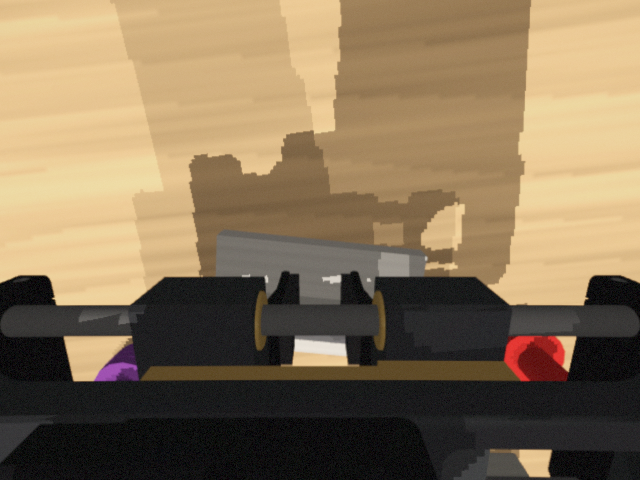

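View pics/s10.png

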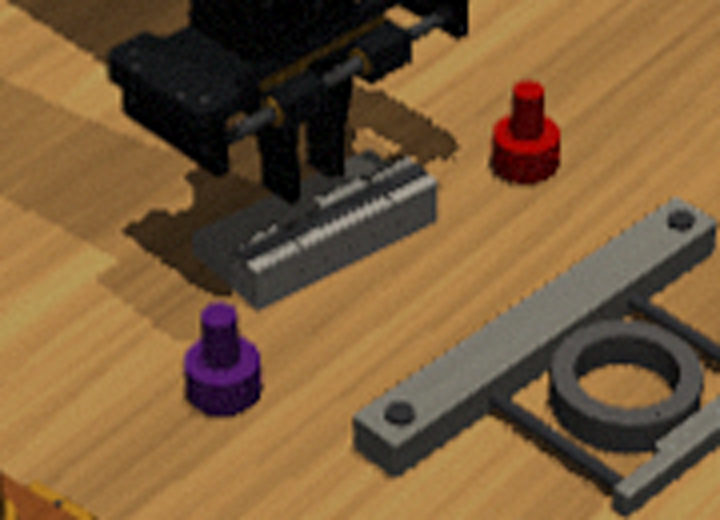

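```bash
python3 -m jog '[{"rot":[0.02,0,0],"travel":[0.025,0,-0.003],"jaw":0.5},{"rot":[0,0,0],"travel":[0.02,0,0],"jaw":0.5},{"rot":[0,0,0],"travel":[0,0,0],"jaw":0.5},{"rot":[0,0,0],"travel":[0,0,0],"jaw":0.5}]' && python3 -c "
from h import *
delta(.510,0.030,.017,-6.48)"
```

```text
time: 13.35
position: [0.508, 0.0296, 0.0169]
tool_rot: [0.088, 1.569, -0.088]
ft_force: [-0.2, 0.2, -0.2]
grip_width: 0.25
t 13.35 pos [0.508  0.0296 0.0169] F [-0.2  0.2 -0.2] w 0.25
rot units [ 0.01  -0.004  0.001] travel(cur axes) [-0.     0.002  0.007] travel(final axes) [-0.     0.002  0.007]
```

```bash
python3 -m jog '[{"rot":[0,0,0],"travel":[0,0,0.02],"jaw":0.5},{"rot":[0,0,0],"travel":[0,0,0.02],"jaw":0.5},{"rot":[0,0,0],"travel":[0,0,0.02],"jaw":0.5},{"rot":[0,0,0],"travel":[0,0,0.02],"jaw":0.5},{"rot":[0,0,0],"travel":[0,0,0.02],"jaw":0.5}]' && python3 -c "
from h import *
delta(.51,0.030,.017,-6.48)" && python3 -m jog '[{"rot":[0,0,0],"travel":[0,0,0.025],"jaw":0.5},{"rot":[0,0,0],"travel":[0,0,0.025],"jaw":0.5},{"rot":[0,0,0],"travel":[0,0,0.025],"jaw":0.5},{"rot":[0,0,0],"travel":[0,0,0.025],"jaw":0.5},{"rot":[0,0,0],"travel":[0,0,0],"jaw":0.5}]' && python3 -c "
from h import *
delta(.51,0.030,.017,-6.48)
im=ctrl.get_image('top')[:,:,::-1]; cv2.imwrite('pics/t11.png',im); cv2.imwrite('pics/t11c.png',cv2.resize(im[180:310,255:405],None,fx=5,fy=5,interpolation=cv2.INTER_CUBIC))
im=ctrl.get_image('scene')[:,:,::-1]; cv2.imwrite('pics/s11.png',cv2.resize(im[180:310,230:410],None,fx=4,fy=4,interpolation=cv2.INTER_CUBIC))"
```

```text
time: 13.85
position: [0.5384, 0.0263, 0.017]
tool_rot: [0.088, 1.569, -0.088]
ft_force: [-1.2, 0.0, 0.9]
grip_width: 0.252
t 13.85 pos [0.5384 0.0263 0.017 ] F [-1.2  0.   0.9] w 0.252
rot units [ 0.012 -0.005  0.   ] travel(cur axes) [-0.     0.002 -0.095] travel(final axes) [-0.     0.002 -0.095]
time: 14.35
position: [0.5697, 0.0227, 0.0174]
tool_rot: [0.088, 1.567, -0.088]
ft_force: [0.2, -1.3, 0.2]
grip_width: 0.249
t 14.35 pos [0.5697 0.0227 0.0174] F [ 0.2 -1.3  0.2] w 0.249
rot units [0.008 0.027 0.001] travel(cur axes) [ 0.001  0.002 -0.2  ] travel(final axes) [ 0.001  0.002 -0.2  ]
```

View pics/t11c.png

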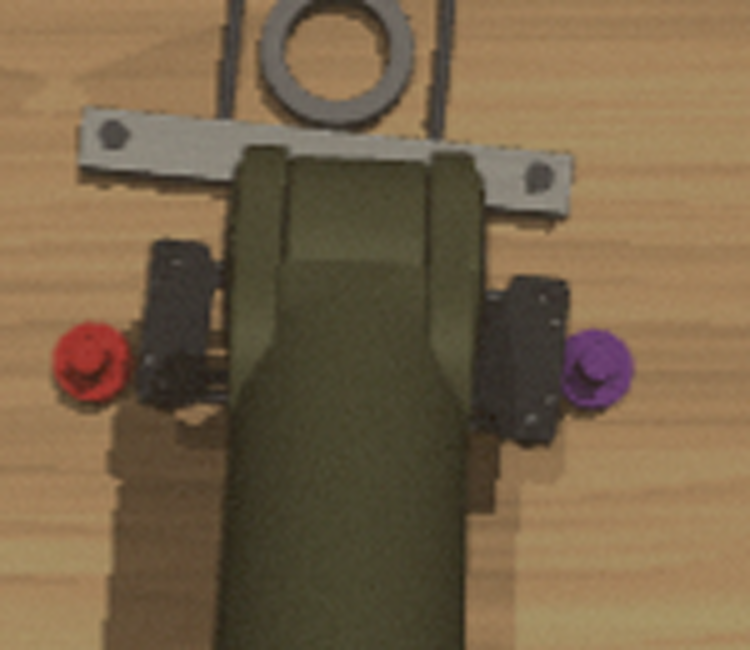

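View pics/s11.png

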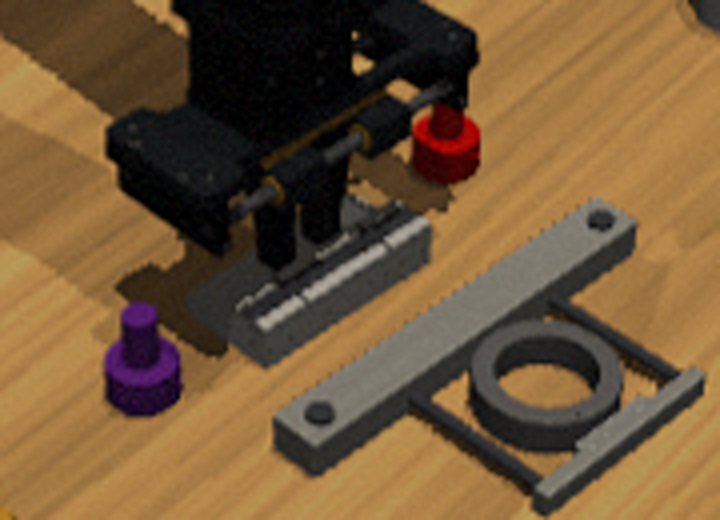

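The block slides with the fingers and is nearly parallel to the bar; remaining travel is about 45 mm.

```bash
python3 -m jog '[{"rot":[0,0,0],"travel":[0,0,0.02],"jaw":0.5},{"rot":[0,0,0],"travel":[0,0,0.02],"jaw":0.5},{"rot":[0,0,0],"travel":[0,0,0.02],"jaw":0.5},{"rot":[0,0,0],"travel":[0,0,0.02],"jaw":0.5},{"rot":[0,0,0],"travel":[0,0,0.02],"jaw":0.5},{"rot":[0,0,0],"travel":[0,0,0.015],"jaw":0.5},{"rot":[0,0,0],"travel":[0,0,0],"jaw":0.5}]' && python3 -c "
from h import *
delta(.616,0.018,.017,-6.48)"
```

```text
time: 15.15
position: [0.6034, 0.0188, 0.0171]
tool_rot: [0.088, 1.567, -0.088]
ft_force: [-0.4, -0.0, -0.3]
grip_width: 0.253
t 15.15 pos [0.6034 0.0188 0.0171] F [-0.4 -0.  -0.3] w 0.253
rot units [0.009 0.023 0.002] travel(cur axes) [0.    0.002 0.042] travel(final axes) [0.    0.002 0.042]
```

```bash
python3 -m jog '[{"rot":[0,0,0],"travel":[0,0,0.01],"jaw":0.5},{"rot":[0,0,0],"travel":[0,0,0.01],"jaw":0.5},{"rot":[0,0,0],"travel":[0,0,0.006],"jaw":0.5},{"rot":[0,0,0],"travel":[0,0,0],"jaw":0.5}]' && python3 -c "
from h import *
im=ctrl.get_image('scene')[:,:,::-1]; cv2.imwrite('pics/s12.png',cv2.resize(im[180:310,230:410],None,fx=4,fy=4,interpolation=cv2.INTER_CUBIC))
delta(.616,0.018,.017,-6.48)"
```

```text
time: 15.55
position: [0.6103, 0.0182, 0.017]
tool_rot: [0.088, 1.568, -0.088]
ft_force: [-1.0, -0.1, -0.3]
grip_width: 0.249
t 15.6 pos [0.6103 0.0182 0.017 ] F [-0.8  0.1 -0.1] w 0.254
rot units [0.01 0.01 0.  ] travel(cur axes) [0.    0.002 0.019] travel(final axes) [0.    0.002 0.019]
```

View pics/s12.png

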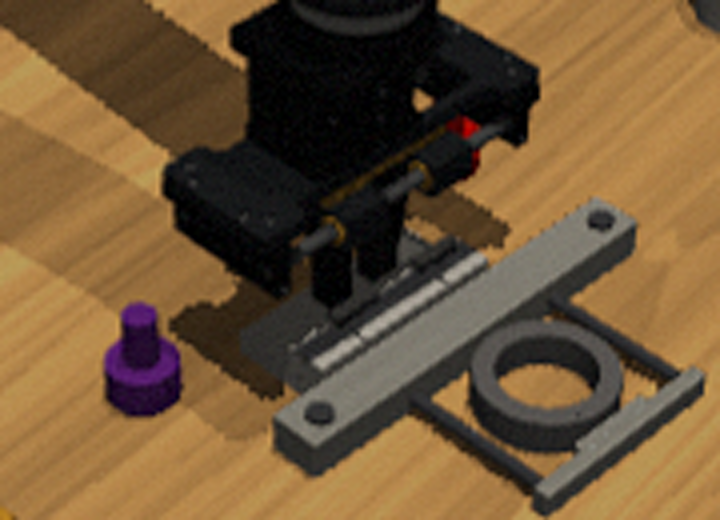

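```bash
python3 -m jog '[{"rot":[0,0,0],"travel":[0,0,0.006],"jaw":0.5},{"rot":[0,0,0],"travel":[0,0,0.006],"jaw":0.5},{"rot":[0,0,0],"travel":[0,0,0],"jaw":0.5}]' && python3 -m jog '[{"rot":[0,0,0],"travel":[0,0,0.005],"jaw":0.5},{"rot":[0,0,0],"travel":[0,0,0],"jaw":0.5}]'
```

```text
time: 15.9
position: [0.6125, 0.0179, 0.017]
tool_rot: [0.088, 1.571, -0.088]
ft_force: [-4.8, 0.0, 2.6]
grip_width: 0.251
time: 16.1
position: [0.6125, 0.0179, 0.0169]
tool_rot: [0.088, 1.574, -0.088]
ft_force: [-8.9, 0.2, 6.4]
grip_width: 0.249
```

The block has met the bar (TCP stopped at 0.6125, Fx −8.9 N). Checking flatness.

```bash
python3 -c "
from h import *
s=ctrl.get_state(); print(s['torque'].round(2) if hasattr(s['torque'],'round') else s['torque'])
im=ctrl.get_image('wrist')[:,:,::-1]; cv2.imwrite('pics/w13.png',im)
im=ctrl.get_image('scene')[:,:,::-1]; cv2.imwrite('pics/s13.png',cv2.resize(im[225:300,280:400],None,fx=6.5,fy=6.5,interpolation=cv2.INTER_CUBIC))
im=ctrl.get_image('top')[:,:,::-1]; cv2.imwrite('pics/t13.png',cv2.resize(im[185:265,260:380],None,fx=6.5,fy=6.5,interpolation=cv2.INTER_CUBIC))
delta(.616,0.018,.017,-6.48)"
```

```text
[0.21 1.9  0.03]
t 16.25 pos [0.6126 0.0179 0.0169] F [-9.6  0.4  6.3] w 0.248
rot units [ 0.014 -0.059 -0.001] travel(cur axes) [-0.     0.001  0.011] travel(final axes) [-0.     0.001  0.011]
```

View pics/w13.png

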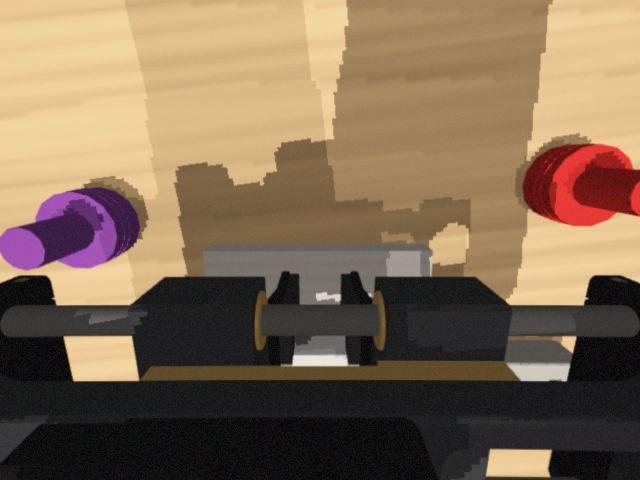

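View pics/s13.png

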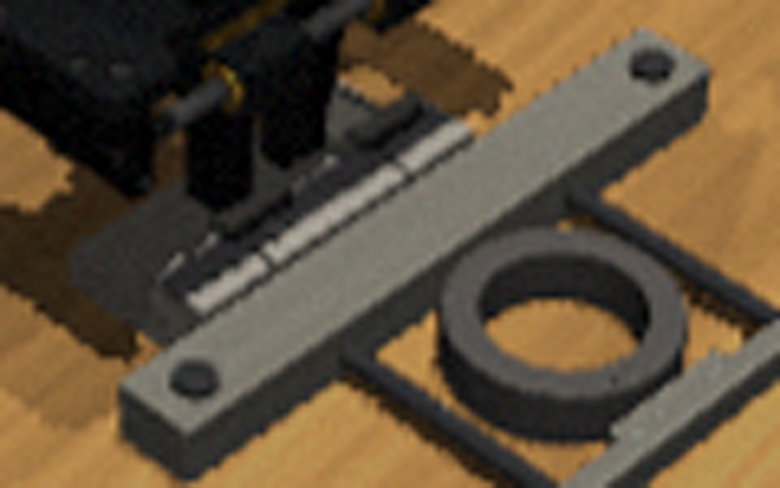

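View pics/t13.png

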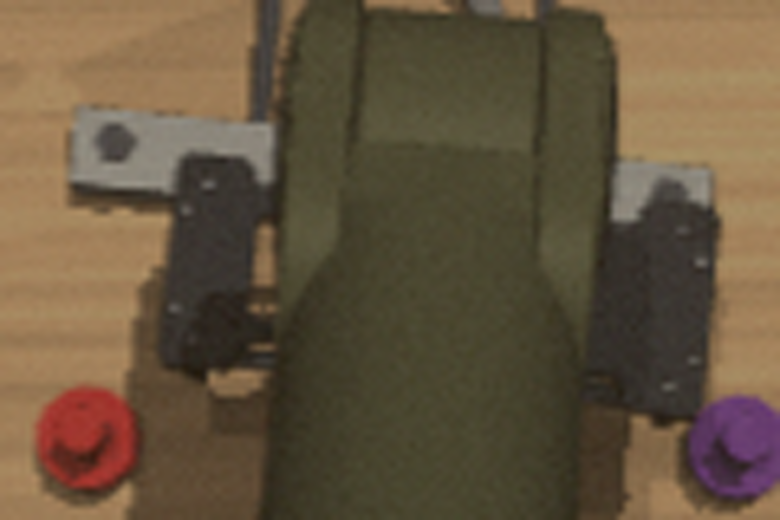

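```bash
python3 -m jog '[{"rot":[0,0,0],"travel":[0.004,0,-0.004],"jaw":0.5},{"rot":[0,0,0],"travel":[0,0,0],"jaw":0.5}]' && python3 -m jog '[{"rot":[0,0,0],"travel":[0.004,0,0],"jaw":0.5},{"rot":[0,0,0],"travel":[0,0,0],"jaw":0.5}]'
```

```text
time: 16.45
position: [0.6125, 0.018, 0.0157]
tool_rot: [0.088, 1.571, -0.088]
ft_force: [-5.7, -0.2, 3.3]
grip_width: 0.249
time: 16.65
position: [0.6125, 0.0181, 0.0146]
tool_rot: [0.088, 1.572, -0.088]
ft_force: [-5.0, 1.3, 3.8]
grip_width: 0.248
```

```bash
python3 -m jog '[{"rot":[0,0,0],"travel":[0.004,0,0],"jaw":0.5},{"rot":[0,0,0],"travel":[0,0,0],"jaw":0.5}]' && python3 -m jog '[{"rot":[0,0,0],"travel":[0.003,0,0.001],"jaw":0.5},{"rot":[0,0,0],"travel":[0,0,0],"jaw":0.5}]'
```

```text
time: 16.85
position: [0.6125, 0.018, 0.0145]
tool_rot: [0.089, 1.572, -0.087]
ft_force: [-8.7, 0.4, 10.1]
grip_width: 0.254
time: 17.05
position: [0.6125, 0.018, 0.0144]
tool_rot: [0.089, 1.573, -0.087]
ft_force: [-11.9, 0.2, 16.4]
grip_width: 0.249
```

```bash
python3 -m jog '[{"rot":[0,0,0],"travel":[-0.0025,0,0.001],"jaw":0.5},{"rot":[0,0,0],"travel":[0,0,0],"jaw":0.5},{"rot":[0,0,0],"travel":[0,0,0],"jaw":0.5},{"rot":[0,0,0],"travel":[0,0,0],"jaw":0.5}]' && python3 -c "
from h import *
for i in range(1):
  s=ctrl.get_state(); print(s['ft_force'],s['torque'])"
```

```text
time: 17.45
position: [0.6125, 0.0181, 0.0145]
tool_rot: [0.089, 1.573, -0.087]
ft_force: [-10.3, 1.4, 12.6]
grip_width: 0.247
[-10.30681642   1.42196216  12.57928618] [0.22093974 2.31496535 0.02197097]
```

```bash
python3 -m jog '[{"rot":[0,0,0],"travel":[-0.001,0,0.001],"jaw":0.5},{"rot":[0,0,0],"travel":[0,0,0],"jaw":0.5},{"rot":[0,0,0],"travel":[0,0,0],"jaw":0.5},{"rot":[0,0,0],"travel":[0,0,0],"jaw":0.5}]' && python3 -c "
from h import *
s=ctrl.get_state(); im=ctrl.get_image('scene')[:,:,::-1]; cv2.imwrite('pics/s14f.png',im); a=cv2.resize(im[215:305,280:400],None,fx=6.5,fy=6.5,interpolation=cv2.INTER_CUBIC); cv2.imwrite('pics/s14.png',a)
im=ctrl.get_image('wrist')[:,:,::-1]; cv2.imwrite('pics/w14.png',im)
c=cam('wrist',s)
g=im[225:275,:]; 
s=ctrl.get_state(); print(s['ft_force'],s['position'])
"
```

```text
time: 17.85
position: [0.6125, 0.0181, 0.0145]
tool_rot: [0.089, 1.574, -0.087]
ft_force: [-9.5, 0.7, 12.8]
grip_width: 0.251
[-10.47730278   0.45775786  11.95210466] [0.61251464 0.01804305 0.01447418]
```

View pics/s14.png

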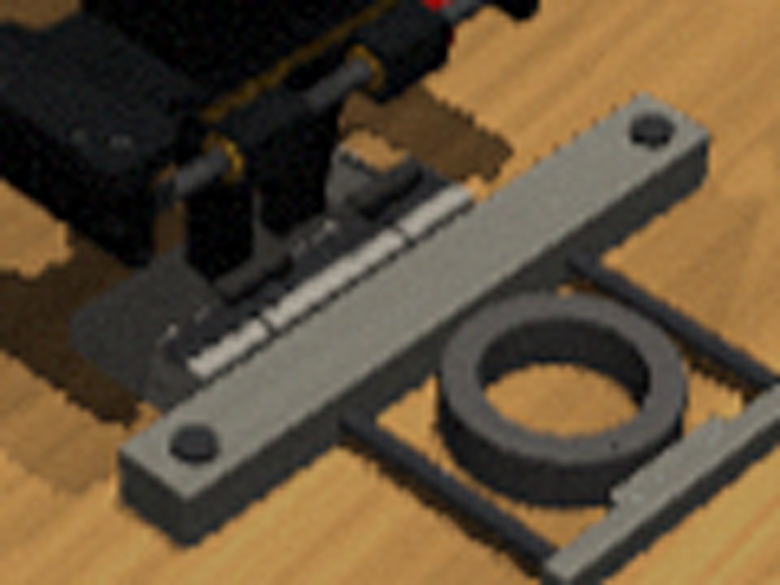

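View pics/w14.png

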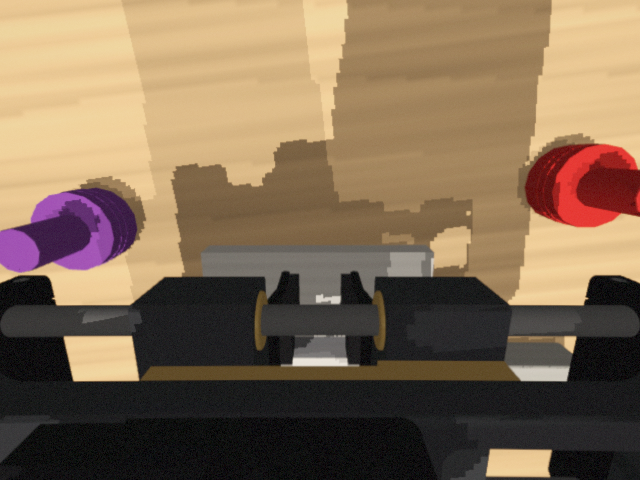

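View pics/s14f.png

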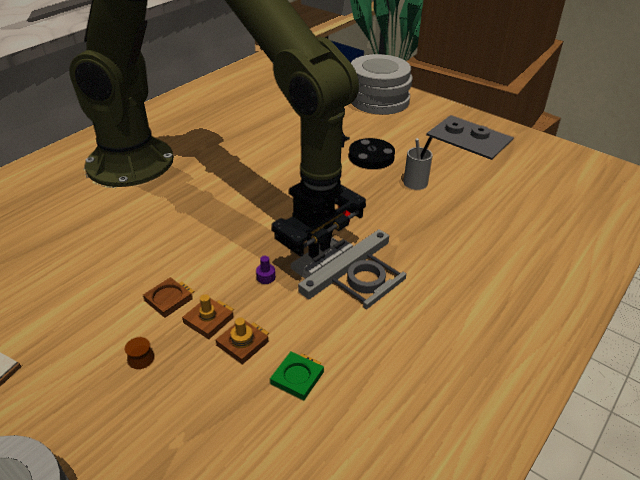

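Run:
```python
from h import *
s=ctrl.get_state(); c=cam("wrist",s); im=cv2.imread("pics/w14.png"); hsv=cv2.cvtColor(im,cv2.COLOR_BGR2HSV)
def yaw(P):
    vx,vy,x,y=cv2.fitLine(P[:,:2].astype(np.float32),cv2.DIST_HUBER,0,.001,.001).ravel(); 
    if vy<0: vx,vy=-vx,-vy
    return np.degrees(np.arctan2(-vx,vy)),x,y
p=[]
for u in range(212,425,2):
    col=hsv[225:272,u,1]; v=np.where(col<60)[0]
    if len(v): p.append((u,225+v[0]-.5))
p=np.array(p); print(p[::15].tolist())
# the face front foot at z=0 or step edge at z=.014
print("block front edge yaw", yaw(plane(c,p,0.0)),yaw(plane(c,p,.014)))
# bar yaw from earlier wrist picture w8 : front edge (upper) of bar
w=np.load("w8.npy"); st=dict(position=w[:3],tool_rot=w[3:]); c8=cam("wrist",st); im=cv2.imread("pics/w8.png"); h8=cv2.cvtColor(im,cv2.COLOR_BGR2HSV)
p=[]
for u in range(470,636,2):
    v=np.where(h8[185:225,u,1]<50)[0]
    if len(v): p.append((u,185+v[0]-.5))
p=np.array(p);print(p[::15].tolist()); print("bar",yaw(plane(c8,p,.024)))
# scene: block back top edge endpoints
cs=cam("scene"); q=np.array([(200,377),(473,192)])/6.5+[280,215]-.5
print("scene blk",yaw(plane(cs,q,.028)))
b=np.array([(120,455),(640,93)])/6.5+[280,215]-.5
print("scene bar",yaw(plane(cs,b,.024)))
print("tool yaw -6.48 rel:"); delta(.6125,.018,.0145,-6.48)
```

```text
[[212.0, 245.5], [242.0, 245.5], [272.0, 244.5], [302.0, 245.5], [332.0, 244.5], [362.0, 244.5], [392.0, 245.5], [422.0, 244.5]]
block front edge yaw (np.float32(-6.1286097), np.float32(0.5895432), np.float32(0.010829547)) (np.float32(-6.1286716), np.float32(0.58567435), np.float32(0.012020625))
[[470.0, 199.5], [500.0, 199.5], [530.0, 199.5], [560.0, 199.5], [590.0, 199.5], [620.0, 199.5]]
bar (np.float32(-6.48686), np.float32(0.6524729), np.float32(0.060833085))
scene blk (np.float32(-6.193388), np.float32(0.6494935), np.float32(0.013975687))
scene bar (np.float32(-5.617869), np.float32(0.65487903), np.float32(0.035070367))
tool yaw -6.48 rel:
t 17.95 pos [0.6125 0.018  0.0145] F [-10.5   0.5  12. ] w 0.25
rot units [ 0.013 -0.055 -0.007] travel(cur axes) [-0. -0. -0.] travel(final axes) [-0. -0. -0.]
```

Wrist and scene fits put the block at −6.1° to −6.2° and the bar at −6.5° (a rougher scene fit gives −5.6°), so they are parallel within noise. The moment about the vertical is about 0, so the bar's reaction is near the middle and the face is flat. One small trim of the down force.

```bash
python3 -m jog '[{"rot":[0,0,0],"travel":[-0.001,0,0],"jaw":0.5},{"rot":[0,0,0],"travel":[0,0,0],"jaw":0.5},{"rot":[0,0,0],"travel":[0,0,0],"jaw":0.5},{"rot":[0,0,0],"travel":[0,0,0],"jaw":0.5},{"rot":[0,0,0],"travel":[0,0,0],"jaw":0.5}]' && python3 -c "
from h import *
s=ctrl.get_state(); print(s['ft_force'],s['torque'])"
```

```text
time: 18.45
position: [0.6125, 0.0181, 0.0145]
tool_rot: [0.089, 1.574, -0.087]
ft_force: [-9.9, 0.3, 9.3]
grip_width: 0.244
[-9.92231688  0.25904098  9.34980688] [0.20049502 2.14746444 0.03561792]
```

```bash
python3 -c "
from bench import ctrl
print(ctrl.close_job())"
```

```text
the job is handed in; nothing more can be done
None
```

I put the brass weight into the two-mark pocket and let it go. Then I slid the stepped block back against the clamp bar and handed the job in while still pressing, at about 18.5 s.

- **Weight:** it seated with clear floor contact. The last scene picture shows it upright in its own pocket, with the small weight still in its pocket.
- **Push:** the last reading was 9.9 N against the bar and 9.3 N down. The fingertips were standing on the step, and the tool position was steady.
- **Flatness:** fitted lines put the block at about −6.1° to −6.2° and the bar at −6.5°. A rougher scene estimate of the bar gave −5.6°, so the views disagree by a few tenths of a degree and do not settle exact flatness. The twisting moment about the vertical was nearly zero, which points to full flat contact.
- **Not checked:** in the last views the arm hid the bar contact from the top camera. I judged that contact from the scene camera, the wrist camera and the forces.

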